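# Clip the ring dipper into its holder

## Task

Three chocolate dipping tools with the same round wooden handle lie on the bench. Take the one that ends in a wire ring and press its handle down into the spring-clip holder, centred along it, level, until both clips have snapped around the handle and it lies fully home; either end may point forward. Then let go, and leave the fork and the palette knife where they lie.

Things in the scene. Friction and masses are not known exactly. Their poses are not given: they have to be found in the camera images.
- ring_tool: Dipping tool to be clipped: a round wooden handle 20 mm in diameter and 140 mm long, lying on the work surface, with a bent steel wire neck and a flat wire ring 44 mm across at its end, resting on the surface (ring centre 126 mm from the origin). Mass about 70 g. Origin: middle of the handle, on its axis (10 mm above the surface). x runs along the handle towards the ring.
- fork_tool: Bystander, to be left alone: a round wooden handle 20 mm in diameter and 140 mm long, lying on the work surface, ending in two straight parallel wire prongs 26 mm wide overall, tips 148 mm from the origin. Origin and axes as for the ring tool.
- palette_knife: Bystander, to be left alone: a round wooden handle 20 mm in diameter and 140 mm long, lying on the work surface, ending in a flat steel blade 22 mm wide, its tip 148 mm from the origin. Origin and axes as for the ring tool.
- seat (a point): Seated handle's middle, on its axis, 50 mm up, in the fixed black holder (x along handle, z up): foot 128 x 50, 14 mm high, with two clips 12 mm wide at x = -45 and +45 mm, nothing between them. Each: a pair of slick sprung steel fingers 81 mm high, flared lips 42 mm apart, throat 13 mm wide 60 mm up, supports at 40 mm. Handle goes in from above with 5 to 15 N; the gripper may hold its middle.
Mind the look-alikes: they are no part of the job. Leave any red look-alike of the part that bears seat alone.

How it is judged (in metres and radians):
On the way:
1. the gripper presses the ring tool home in the clips (it is not dropped or thrown in) (contact force between any of the fingers, the arm and ring_tool above 1 N and z of ring_tool in the frame of seat below 0.005 m and y of ring_tool in the frame of seat between -0.008 and 0.008 m and x of ring_tool in the frame of seat between -0.018 and 0.018 m), for 0.05 s.
At the end, for the whole second after the job is handed in: The ring tool rests in both clips: middle of its handle within 18 mm of the seat point along the holder, 5 mm across it and 4 mm in height, handle along the holder's x (either way round) within 10 degrees, at rest (x of ring_tool in the frame of seat between -0.018 and 0.018 m and y of ring_tool in the frame of seat between -0.005 and 0.005 m and z of ring_tool in the frame of seat between -0.004 and 0.004 m and angle between the x axis of ring_tool and the x axis of seat, either way round below 0.175 rad and linear speed of ring_tool below 0.02 m/s); the robot touches nothing.
It fails at once if the fork is shifted by more than 30 mm (distance of fork_tool from where it was at the start of the episode above 0.03 m).
It fails at once if the palette knife is shifted by more than 30 mm (distance of palette_knife from where it was at the start of the episode above 0.03 m).
It also fails if it takes over 45 s, if anything falls off the work surface, if the arm or the gripper's body presses on something with over 40 N, if the wrist force passes 120 N, or if a joint passes its speed limit or range.

## Robot

A 6-joint arm with a two-finger parallel gripper is mounted at the origin on the work surface. World frame = base frame: x ahead of the robot, y to its left, z up, the work surface at z = 0. Lengths are in m, angles in degrees, forces in N, time in s.
With the tool pointing down it reaches from about 0.325 to 0.85 m from the base axis. Payload 15.5 kg.
Tool frame: the origin (TCP) lies midway between the tips of the shut fingers; the grasp point (between the pads) lies 19 mm behind it; z points along the fingers, y is the line along which they close (so a half turn about z gives the same grasp; the last joint's range is limited). The gripper opens to 91 mm and grips with 3 to 60 N. Pads are 32 mm wide; open, the fingers measure 118 mm over their backs; the gripper's body (76 mm by 178 mm) begins 60 mm behind the grasp point.
Start: joints at [62.023, 28.281, 77.091, -0, 74.628, -5.472], TCP at [0.239, 0.577, 0.214] pointing down, gripper open.
Joint ranges: [-166.48, 166.48], [-47.26, 123.95], [12.59, 153.08], [-70.14, 250.14], [6.76, 159.57], [-176.63, 176.63]. Speed limits (degrees/s): [108.29, 108.29, 147.25, 172.46, 172.46, 172.46].

## Interface

Orientations are given as a 3x3 rotation matrix whose columns are the frame's x, y, z axes.
In Python, from bench import ctrl gives the robot as it stands. The module is installed in compiled form; this text tells all that it offers. Calls block until the motion is done:
- ctrl.goto(position, orientation): joint-space move of the TCP to a pose.
- ctrl.move_l(position, vel=0.15, ori=None, contact_N=None): straight line of the TCP; ori=None keeps the orientation; vel is the mean speed in m/s. With contact_N (N) it stops when the force on the tool has changed by that much, and returns True; else False.
- ctrl.movej(angles): joint-space move.
- ctrl.command_gripper(opening): opening from 0.0 (shut) to 1.0 (fully open); the grip force is fixed at half the most; returns when the fingers have stopped.
- ctrl.sleep(seconds).
- ctrl.ik(position, orientation): joint angles nearest the present ones, or None.
- ctrl.read_camera(name): name is "scene" or "top" or "wrist"; returns the picture (480x640x3 uint8, blue, green, red); there is no depth.
- ctrl.camera_params(name): a dict with "fx", "fy", "cx", "cy" (pixels), "pose" (4x4, takes a point from camera to world coordinates); the wrist camera has in their place "T_tool_cam" (4x4, takes a point from camera to tool coordinates, whose origin is the TCP and whose axes are the flange's). Camera axes: x right, y up, looking along -z (the intrinsics and any distortion apply to the point x, -y, -z); pixel columns grow to the right and rows downward; lengths in m; the calibration is good to about 2 mm. The wrist camera is an equidistant fisheye: a pixel r from the principal point sees the ray r / f radians off the axis. A picture is of the moment at which its call begins: read the wrist's pose just before it. camera_params takes no time and is no camera call.
A pose or a line that the arm cannot do raises ctrl.MotionError and nothing moves.
- ctrl.sign_off(): hands the job in; it is judged then, once.
Readings, each from a call of its own:
- ctrl.current_t(): time.
- ctrl.current_q(): joint angles.
- ctrl.current_dq(): joint speeds.
- ctrl.current_effort(): joint torques, N m.
- ctrl.current_tool_pos(): TCP position.
- ctrl.current_eef_rot(): TCP orientation.
- ctrl.current_contact_force(): force on the tool from outside, world axes, zero at the start.
- ctrl.current_wrist_torque(): the same for the moment, N m.
- ctrl.current_grip_width(): opening from 0.0 (shut) to 1.0 (fully open).
- ctrl.current_grasp_force(): force on a finger pad.
Only numpy, scipy, OpenCV 4.12 (cv2) and the standard library are available. Lean on these libraries where they do the work, as an engineer would, in place of code of your own. Each camera call takes 0.05 s, during which the arm holds its last target. There are 200 camera calls.

## Working session

There is one attempt and no reset: what is moved stays moved. The work goes in short steps, each a Python script; the robot and the scene stay as the last script left them, time stands still between calls to the robot, and variables do not carry over. Pictures are saved under pics/ and viewed, at most 10 in all, crops included, and the job is handed in when it is done.

```bash
mkdir -p pics
python3 - <<'E'
from bench import ctrl
import cv2,numpy as np
np.set_printoptions(precision=4,suppress=True)
for n in("top","scene","wrist"):
    cv2.imwrite(f"pics/{n}0.png",ctrl.read_camera(n)); print(n,ctrl.camera_params(n))
print(ctrl.current_t(),ctrl.current_eef_rot())
E
```

```text
top {'fx': 515.4465422094582, 'fy': 515.4465422094582, 'cx': 316.2652329392061, 'cy': 238.76542100340154, 'pose': array([[-0.0079,  0.9845, -0.175 ,  0.3322],
       [-0.9999, -0.0095, -0.0079,  0.0487],
       [-0.0094,  0.175 ,  0.9845,  1.0489],
       [ 0.    ,  0.    ,  0.    ,  1.    ]])}
scene {'fx': 436.75493756033967, 'fy': 436.75493756033967, 'cx': 316.44901537904786, 'cy': 236.19021643929753, 'pose': array([[ 0.8765, -0.3495,  0.3311,  0.776 ],
       [ 0.4814,  0.6214, -0.6182, -0.4892],
       [ 0.0103,  0.7012,  0.7129,  0.6681],
       [ 0.    ,  0.    ,  0.    ,  1.    ]])}
wrist {'fx': 371.64829954431775, 'fy': 371.64829954431775, 'cx': 319.1123861714309, 'cy': 233.61557838836657, 'T_tool_cam': array([[ 0.0002,  0.9633,  0.2683,  0.0762],
       [ 1.    , -0.0003,  0.0005, -0.0009],
       [ 0.0005,  0.2683, -0.9633, -0.1719],
       [ 0.    ,  0.    ,  0.    ,  1.    ]])}
0.15 [[-0.9238  0.3828 -0.0004]
 [ 0.3828  0.9238 -0.0009]
 [ 0.     -0.001  -1.    ]]
```

View pics/top0.png

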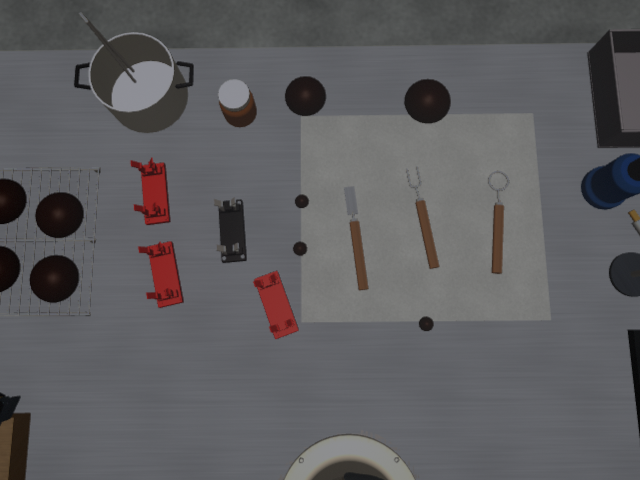

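View pics/scene0.png

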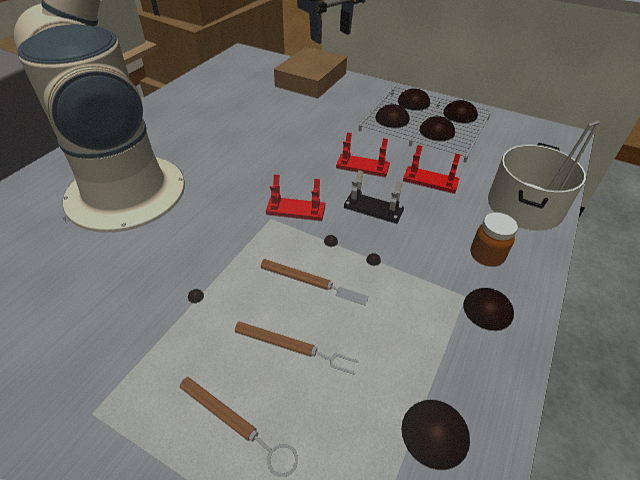

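Top: the ring tool's handle runs from (498,205) to (497,272), ring at (498,181). The black holder is at about (232,231), with red look-alikes around it. Next I'll get rough positions, then look closer with the wrist camera from two places each.

```bash
cat > h.py <<'E'
from bench import ctrl
import cv2,numpy as np
np.set_printoptions(precision=4,suppress=True)
def ray(name,px,tool=None):
    p=ctrl.camera_params(name); v=np.array([(px[0]-p["cx"])/p["fx"],(px[1]-p["cy"])/p["fy"]])
    if name=="wrist":
        T=np.eye(4);T[:3,:3],T[:3,3]=tool; T=T@p["T_tool_cam"]
        a=np.linalg.norm(v); d=np.array([*(v/a*np.sin(a)),np.cos(a)])
    else: T=np.array(p["pose"]); d=np.array([*v,1])
    d=T[:3,:3]@(d*[1,-1,-1]); return T[:3,3],d/np.linalg.norm(d)
def plane(r,z): o,d=r; return o+d*(z-o[2])/d[2]
def tri(rs):
    A=[np.eye(3)-np.outer(d,d) for o,d in rs]
    X=np.linalg.solve(sum(A),sum(a@o for a,(o,d) in zip(A,rs)))
    return X,max(np.linalg.norm(a@(X-o)) for a,(o,d) in zip(A,rs))
def R(yaw):  # tool down, tool y axis at world angle yaw (rad)
    y=np.array([np.cos(yaw),np.sin(yaw),0]);z=np.array([0,0,-1.]);return np.c_[np.cross(y,z),y,z]
E
python3 - <<'E'
from h import *
for n,px,z in[("h near",(497,272),.01),("h far",(498,205),.01),("ring",(498,181),.0),("foot far",(231,200),.014),("foot near",(233,262),.014)]:
    print(n,plane(ray("top",px),z))
# wrist views
k=0
out=[]
for nm,c in(("hold",(.40,.20)),("tool",(.38,-.30))):
    for dx in(0,.06):
        # camera sits at tool +x; for yaw=90deg tool x = 
        Rm=R(np.pi/2) if k==0 else R(np.pi/2)
        p=np.array([c[0]-.04+dx,c[1],.2])
        for Rm in(R(np.pi/2),R(-np.pi/2)):
            q=ctrl.ik(p,Rm)
            print(nm,p,Rm[:,0],q)
E
```

```text
h near [ 0.4453 -0.3071  0.01  ]
h far [ 0.5841 -0.3187  0.01  ]
ring [ 0.6383 -0.3259  0.    ]
foot far [0.5994 0.2328 0.014 ]
foot near [0.47  0.226 0.014]
hold [0.36 0.2  0.2 ] [-1.  0.  0.] [ 20.7334  12.2034 106.3413  -0.      61.4552 -69.2666]
hold [0.36 0.2  0.2 ] [1. 0. 0.] [ 20.7334  12.2034 106.3413  -0.      61.4552 110.7334]
hold [0.42 0.2  0.2 ] [-1.  0.  0.] [ 18.1024  16.4706  99.8758  -0.      63.6537 -71.8976]
hold [0.42 0.2  0.2 ] [1. 0. 0.] [ 18.1024  16.4706  99.8758  -0.      63.6537 108.1024]
tool [ 0.34 -0.3   0.2 ] [-1.  0.  0.] [ -48.9766   15.5408  101.3315   -0.       63.1277 -138.9766]
tool [ 0.34 -0.3   0.2 ] [1. 0. 0.] [-48.9766  15.5408 101.3315  -0.      63.1277  41.0234]
tool [ 0.4 -0.3  0.2] [-1.  0.  0.] [ -43.7158   19.202    95.4586   -0.       65.3394 -133.7158]
tool [ 0.4 -0.3  0.2] [1. 0. 0.] [-43.7158  19.202   95.4586  -0.      65.3394  46.2842]
```

Run:
```python
from h import *
import json
P={};ims=[]
for nm,c in(("hold",(.53,.23)),("tool",(.52,-.313))):
    for i,dy in enumerate((.06,-.06)):
        ctrl.goto([c[0],c[1]+dy,.22],R(-np.pi/2)); ctrl.sleep(.2)
        P[nm+str(i)]=[ctrl.current_eef_rot().tolist() if hasattr(ctrl.current_eef_rot(),'tolist') else ctrl.current_eef_rot(),list(map(float,ctrl.current_tool_pos()))]
        im=ctrl.read_camera("wrist"); cv2.imwrite(f"pics/{nm}{i}.png",im); ims.append(im)
json.dump(P,open("P.json","w"))
print(ctrl.current_t(),P)
g=np.vstack([np.hstack(ims[:2]),np.hstack(ims[2:])])
cv2.imwrite("pics/m.png",cv2.resize(g,(800,600),interpolation=cv2.INTER_AREA))
```

```text
5.675 {'hold0': [[[0.9999994033575899, 0.0010914007439483152, -4.613979028458985e-05], [0.0010914013011950896, -0.9999994043487741, 1.2053906413465733e-05], [-4.6126607158981503e-05, -1.2104256248782021e-05, -0.9999999988629114]], [0.5297591386852676, 0.2904076142596288, 0.2200047530805598]], 'hold1': [[[0.9999992230853034, 0.001237410417395423, 0.0001504800605058753], [0.001237385983827855, -0.9999992212579824, 0.0001623556458603169], [0.0001506808438883138, -0.00016216931780611084, -0.9999999754981975]], [0.530035156617192, 0.17089289848572334, 0.21998616829944703]], 'tool0': [[[0.999999327146609, 0.0011566098799205811, 8.921835542570777e-05], [0.0011566069003591155, -0.9999993305708764, 3.344065188702088e-05], [8.92569734887152e-05, -3.333743882081413e-05, -0.999999995460904]], [0.5203441194838769, -0.25220896199203463, 0.2200431846569276]], 'tool1': [[[0.9999993530316874, 0.001136758699068154, -4.1423020847903915e-05], [0.0011367659023177894, -0.9999993386932329, 0.0001742882101032453], [-4.1224869815617994e-05, -0.00017433518562195378, -0.9999999839538763]], [0.5202021400607966, -0.3719689641839326, 0.22015230545043846]]}
```

View pics/m.png

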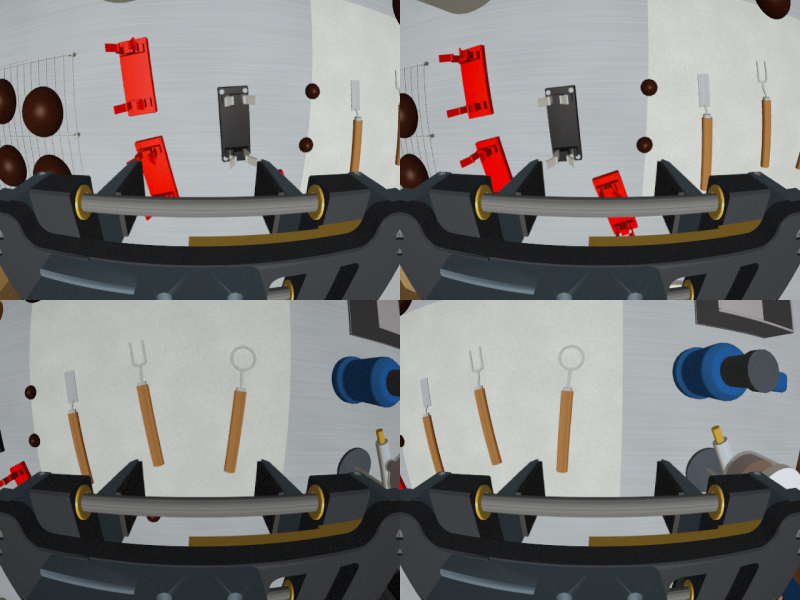

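The montage shows each handle and the black holder in both wrist views: ring handle at about (235,430) and (565,430), holder at (235,123) and (563,125). I'll segment the handle and zoom in on the holder.

Run:
```python
from h import *
import json
P=json.load(open("P.json")); 
def T(n): return np.array(P[n][0]),np.array(P[n][1])
E=[]
for n,s in(("tool0",(376,210)),("tool1",(264,210))):
    im=cv2.imread(f"pics/{n}.png"); hsv=cv2.cvtColor(im,cv2.COLOR_BGR2HSV)
    m=cv2.inRange(hsv,(5,90,60),(20,255,255)); m=cv2.morphologyEx(m,cv2.MORPH_OPEN,np.ones((3,3)))
    _,l,st,_=cv2.connectedComponentsWithStats(m); k=l[s[1],s[0]]; 
    (c,wh,a)=cv2.minAreaRect(np.argwhere(l==k)[:,::-1].astype(np.float32))
    b=cv2.boxPoints((c,wh,a)); b=b[np.argsort(b[:,1])]
    far,near=b[:2].mean(0),b[2:].mean(0); print(n,k,far,near,wh); E.append((far,near,np.array(c)))
for i,nm in enumerate(("far","near","mid")):
    print(nm,tri([ray("wrist",E[j][i],T(f"tool{j}")) for j in(0,1)]),[plane(ray("wrist",E[j][i],T(f"tool{j}")),.01) for j in(0,1)])
cr=[cv2.imread("pics/hold0.png")[120:280,320:440],cv2.imread("pics/hold1.png")[120:280,205:325]]
g=cv2.resize(np.hstack(cr),None,fx=3.3,fy=3.3,interpolation=cv2.INTER_CUBIC); cv2.imwrite("pics/hc.png",g)
```

```text
tool0 3 [384.627  145.7604] [367.0445 275.8708] (18.748502731323242, 131.2930908203125)
tool1 2 [267.1165 145.4191] [257.5492 275.2615] (18.518218994140625, 130.1944122314453)
far (array([ 0.5826, -0.3198,  0.0132]), np.float64(0.0001619588492358741)) [array([ 0.5827, -0.3204,  0.01  ]), array([ 0.5823, -0.3194,  0.01  ])]
near (array([ 0.4431, -0.3055,  0.0178]), np.float64(7.867326642866054e-05)) [array([ 0.4399, -0.3066,  0.01  ]), array([ 0.44  , -0.3041,  0.01  ])]
mid (array([ 0.5142, -0.3129,  0.0114]), np.float64(8.128930177960673e-05)) [array([ 0.5138, -0.3131,  0.01  ]), array([ 0.514 , -0.3127,  0.01  ])]
```

View pics/hc.png

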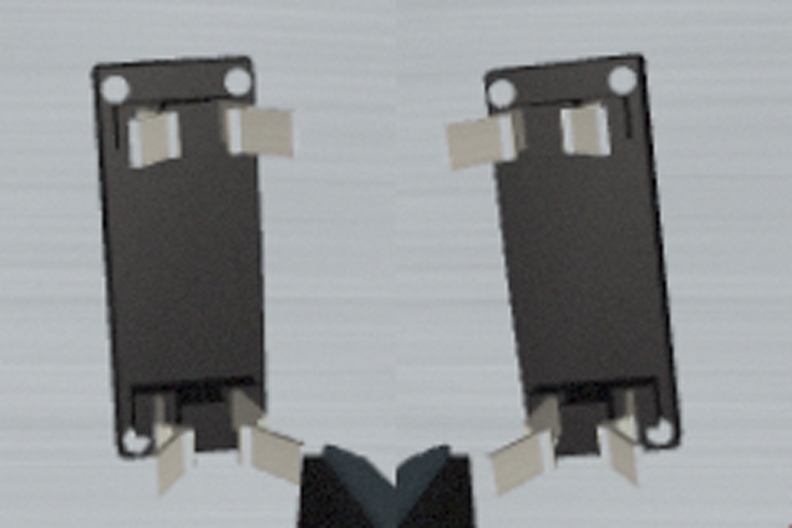

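The crop shows the foot corners, far lips (left about (131,114)-(134,167), right (291,109)) and near lips (158,495), (300,484), in both views. I'll triangulate these.

Run:
```python
from h import *
import json
P=json.load(open("P.json")); T=lambda n:(np.array(P[n][0]),np.array(P[n][1]))
pts=dict(FLf=((131,114),(447,124)),FLn=((134,167),(452,170)),FRf=((291,109),(607,113)),FRn=((292,156),(610,157)),
 NLn=((158,495),(497,496)),NRn=((297,484),(637,486)),NLf=((158,457),(490,458)),NRf=((303,444),(635,447)),
 holeL=((115,90),(501,94)),holeR=((238,82),(622,81)),footTL=((94,67),(485,73)),footTR=((252,57),(643,56)))
X={}
R0=lambda a:ray("wrist",(a[0]/3.3+320,a[1]/3.3+120),T("hold0"))
R1=lambda b:ray("wrist",((b[0]-396)/3.3+205,b[1]/3.3+120),T("hold1"))
for k,(a,b) in pts.items():
    X[k],e=tri([R0(a),R1(b)]); print(k,X[k],e)
print("BL,BR on z=.014",plane(R0((119,457)),.014),plane(R1((680,446)),.014))
print("TL,TR on .014",[plane(r(p),.014) for r,p in((R0,(94,67)),(R1,(485,73)),(R0,(252,57)),(R1,(643,56)))])
print("lip mean",np.mean([X[k] for k in list(pts)[:8]],0))
# top & scene check of foot axis etc.
```

```text
FLf [0.5858 0.2553 0.077 ] 0.0005740812687388334
FLn [0.5728 0.2543 0.0773] 0.0001889223695202257
FRf [0.5878 0.2129 0.0756] 0.0009027308123029097
FRn [0.5759 0.2122 0.0759] 0.0004439263907840059
NLn [0.4844 0.2458 0.0827] 0.00024985307075681975
NRn [0.4871 0.2068 0.0818] 4.53309593540969e-05
NLf [0.496  0.2465 0.0845] 0.00019719363386306492
NRf [0.4994 0.2067 0.0842] 0.000167426294361571
holeL [0.5901 0.2538 0.0173] 4.1178009431712834e-05
holeR [0.5934 0.2159 0.0179] 0.00011990967001785208
footTL [0.5968 0.2599 0.0123] 8.450296135405983e-05
footTR [0.601  0.2102 0.0106] 0.00029454789468876175
BL,BR on z=.014 [0.4713 0.2495 0.014 ] [0.4754 0.2002 0.014 ]
TL,TR on .014 [array([0.597, 0.26 , 0.014]), array([0.5968, 0.2595, 0.014 ]), array([0.6013, 0.2109, 0.014 ]), array([0.6007, 0.2098, 0.014 ])]
lip mean [0.5361 0.2301 0.0799]
```

The holder measurements agree: foot and lip centres are both (0.536, 0.230), lips about 81 mm high and 42 mm apart, yaw 4.6°. The handle middle is (0.513, -0.313), z about 0.011, yaw -5.8°. Now I'll grasp and lift.

Run:
```python
from h import *
Rg=R(np.radians(-90-5.8)); c=[.513,-.3129]
ctrl.command_gripper(1.0)
ctrl.goto([*c,.08],Rg)
print(ctrl.move_l([*c,.004],vel=.06,contact_N=8),ctrl.current_tool_pos())
ctrl.command_gripper(0.0)
print(ctrl.current_tool_pos(),ctrl.current_grip_width()*91,ctrl.current_grasp_force())
ctrl.move_l([*c,.16],vel=.12)
print(ctrl.current_grip_width()*91,ctrl.current_contact_force(),ctrl.current_t())
Rs=R(np.radians(-90+4.64))
ctrl.goto([.5362,.2300,.16],Rs); ctrl.sleep(.3)
print(ctrl.current_tool_pos(),ctrl.current_grip_width()*91,ctrl.current_contact_force(),ctrl.current_t())
w=ctrl.read_camera("wrist"); s=ctrl.read_camera("scene")
cv2.imwrite("pics/g.png",np.hstack([w[60:360,160:480],s[30:330,260:580]]))
```

```text
False [ 0.5132 -0.313   0.0043]
[ 0.513  -0.3129  0.004 ] 19.7043633950737 29.998647272586823
19.17049421485897 [ 0.5244 -0.7512 -0.5658] 10.5083
[0.5364 0.2296 0.16  ] 19.384420442467732 [ 0.7894 -0.2747 -0.4248] 12.7667
```

View pics/g.png

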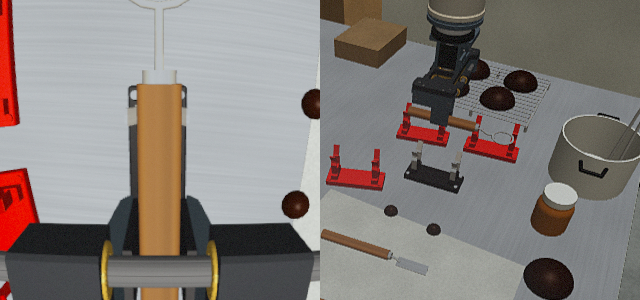

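The handle is held straight and level above the black holder (wrist crop axis about column 160, holder visible directly beneath). Pressing now.

Run:
```python
from h import *
c=[.5362,.2300]
ctrl.move_l([*c,.092],vel=.08)
ctrl.sleep(.2); print(ctrl.current_contact_force())
for z in(.085,.078,.071,.064,.058,.053,.049,.046,.044):
    hit=ctrl.move_l([*c,z],vel=.03,contact_N=45)
    print(z,hit,ctrl.current_tool_pos(),ctrl.current_contact_force(),ctrl.current_wrist_torque())
    if hit: break
ctrl.sleep(.2)
print(ctrl.current_t(),ctrl.current_contact_force(),ctrl.current_grip_width()*91)
w=ctrl.read_camera("wrist"); s=ctrl.read_camera("scene")
cv2.imwrite("pics/s.png",np.hstack([w[60:360,160:480],cv2.resize(s[120:240,320:450],(325,300))]))
```

```text
[-0.2649 -0.4841 -1.3403]
0.085 False [0.536  0.2299 0.0847] [ 0.1388  0.3679 -0.3545] [-0.0314  0.1405 -0.0026]
0.078 False [0.5361 0.23   0.0778] [-0.2954 -0.1853 -0.9   ] [-0.0091  0.1483 -0.0161]
0.071 False [0.5361 0.2299 0.0708] [ 0.8415 -0.2596 -1.7145] [-0.0809  0.1499 -0.0106]
0.064 False [0.5361 0.23   0.0638] [-0.4923 -0.1244 -1.0546] [-0.0414  0.1597  0.0259]
0.058 False [0.5366 0.2302 0.0581] [1.9588 1.4373 0.4345] [ 0.2924 -0.2027 -0.0079]
0.053 False [0.5361 0.23   0.0528] [ 2.2105  1.7935 -4.1996] [ 0.387  -0.2551  0.0055]
0.049 False [0.5358 0.2299 0.0485] [ 1.3399  1.6501 -8.6955] [ 0.3928 -0.1011  0.0314]
0.046 False [0.5358 0.23   0.0457] [ 0.3819  3.9786 -7.0973] [0.6576 0.192  0.0361]
0.044 False [0.5362 0.23   0.044 ] [-0.5288  2.7382 -3.5696] [ 0.5596  0.1605 -0.0321]
17.25 [-0.107   2.9298 -3.2522] 19.236803155109925
```

View pics/s.png

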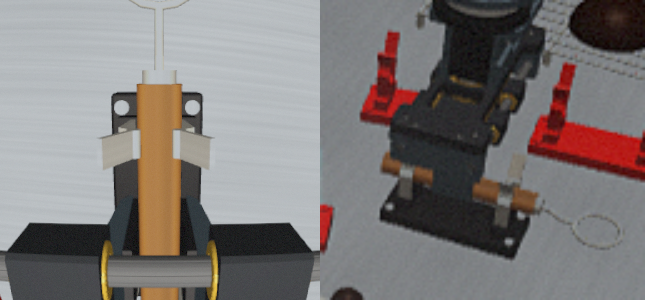

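The handle is between both clip pairs (far lips at (120,150) and (193,150) straddle it). I'll press a little further until the supports push back.

Run:
```python
from h import *
c=[.5362,.2300]
for z in(.043,.042,.041,.040,.039,.038):
    hit=ctrl.move_l([*c,z],vel=.015,contact_N=25); ctrl.sleep(.1)
    f=ctrl.current_contact_force(); print(z,hit,ctrl.current_tool_pos(),f,ctrl.current_wrist_torque())
    if hit or f[2]>20: break
```

```text
0.043 False [0.5362 0.23   0.0438] [-4.6954  1.0574 12.5676] [0.1813 0.9384 0.0169]
0.042 False [0.5363 0.23   0.0435] [-7.239  -0.8395 25.4923] [-0.0834  1.5435  0.0236]
```

Bottomed out at TCP z of 0.0435, so the handle axis is at about 0.050 as expected. I'll release, retreat and check.

Run:
```python
from h import *
import json
ctrl.command_gripper(0.6); ctrl.sleep(.2)
p=ctrl.current_tool_pos()
ctrl.move_l([p[0],p[1],.22],vel=.12)
ims=[];P={}
for i,dy in enumerate((.06,-.06)):
    ctrl.goto([.51,.23+dy,.22],R(-np.pi/2)); ctrl.sleep(.2)
    P[f"f{i}"]=[np.array(ctrl.current_eef_rot()).tolist(),list(map(float,ctrl.current_tool_pos()))]
    im=ctrl.read_camera("wrist"); ims.append(im)
    cv2.imwrite(f"pics/f{i}.png",im)
json.dump(P,open("P2.json","w"))
T=lambda n:(np.array(P[n][0]),np.array(P[n][1])); E=[]
for n,im in zip(("f0","f1"),ims):
    m=cv2.inRange(cv2.cvtColor(im,cv2.COLOR_BGR2HSV),(5,90,60),(20,255,255))
    g=plane; q=[]
    _,l,st,ce=cv2.connectedComponentsWithStats(m)
    print(n,[(st[k][:5].tolist()) for k in range(1,len(st)) if st[k][4]>150])
print(ctrl.current_t())
s=ctrl.read_camera("scene")
cv2.imwrite("pics/f.png",np.hstack([cv2.resize(im[80:320,200:460],(270,250)) for im in ims]+[cv2.resize(s[140:260,320:450],(260,250))]))
```

```text
f0 [[368, 110, 28, 149, 2951], [41, 144, 35, 35, 696], [635, 153, 5, 98, 242], [560, 176, 21, 99, 1387], [0, 240, 19, 27, 376], [60, 256, 31, 30, 429], [0, 424, 34, 56, 930]]
f1 [[238, 110, 36, 150, 2980], [580, 144, 16, 110, 1496], [484, 170, 18, 112, 1754], [0, 254, 23, 25, 366], [0, 424, 34, 56, 928]]
22.0
```

View pics/f.png

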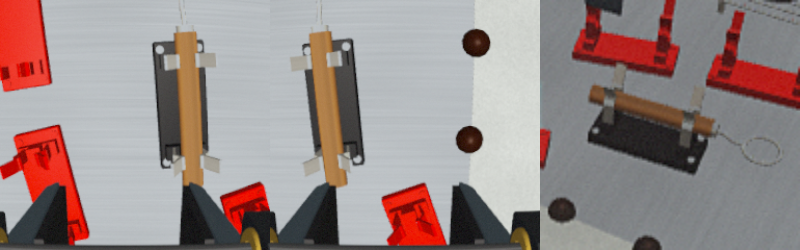

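Handle sits within both clips, with the ring pointing forward. I'll triangulate the ends as a check on height and level.

Run:
```python
from h import *
import json
P=json.load(open("P2.json")); T=lambda n:(np.array(P[n][0]),np.array(P[n][1])); E=[]
for n,s in(("f0",368),("f1",238)):
    im=cv2.imread(f"pics/{n}.png"); m=cv2.inRange(cv2.cvtColor(im,cv2.COLOR_BGR2HSV),(5,90,60),(20,255,255))
    _,l,st,_=cv2.connectedComponentsWithStats(m); k=[i for i in range(len(st)) if st[i][0]==s and st[i][1]==110][0]
    yx=np.argwhere(l==k)
    mid=lambda r:(np.mean([yx[yx[:,0]==r,1].min(),yx[yx[:,0]==r,1].max()]))
    E.append({r:(np.mean([mid(q) for q in range(r-3,r+4)]),r) for r in(120,125,165,185,205,225)})
for r in E[0]: print(r,tri([ray("wrist",E[j][r],T(f"f{j}")) for j in(0,1)]))
for e in (113,): print(E[0][120],E[1][120],[plane(ray("wrist",(E[j][120][0],110.5),T(f"f{j}")),.055) for j in(0,1)])
```

```text
120 (array([0.5976, 0.2344, 0.0513]), np.float64(7.497590578131361e-05))
125 (array([0.593 , 0.234 , 0.0503]), np.float64(5.396407983398696e-05))
165 (array([0.5559, 0.2308, 0.0512]), np.float64(8.015186056311255e-05))
185 (array([0.5372, 0.2294, 0.0515]), np.float64(0.00011263101612743687))
205 (array([0.5182, 0.2278, 0.0519]), np.float64(0.0001278995172482958))
225 (array([0.4989, 0.2267, 0.0522]), np.float64(0.00012296419357838318))
(np.float64(378.42857142857144), 120) (np.float64(248.57142857142858), 120) [array([0.6061, 0.2351, 0.055 ]), array([0.6063, 0.2336, 0.055 ])]
```

Handle axis is at z of about 0.051 (this method also read 1.4 mm high on the bench), level, with its middle at (0.536, 0.229). It is home.

```bash
python3 -c "
from h import *
print(ctrl.sign_off(),ctrl.current_t())"
```

```text
the job is handed in; nothing more can be done
the job is handed in; nothing more can be done
```

I pressed the ring tool home in both clips of the black holder, checked in the camera images that it lies level and centred, then released it and handed the job in at about 22 s; the robot never went near the fork or the palette knife.

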